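Work the film carton past the guard post into its bay

TASK

Put the long film carton away in its bay at the back of the worktop by pushing: angle its right-hand end in behind the guard post, then swing the other end in, so that the carton lies along the back fence, wholly behind the post and between the two side cheeks. It must stay flat on the worktop all the while, never lifted or tipped, and the amber bottle, the conical flask and the beaker must stay where they are.

Things in the scene. Friction and masses are not known exactly. Their poses are not given: they have to be found in the camera images.
- carton: long printed cardboard carton of cling film, 400 mm long, 59 mm wide, 56 mm high, about 0.3 kg, loose, lying flat. Origin: centre of its underside. Its own y axis runs along its length (towards its left-hand end as the robot sees it), x across its width (away from the robot), z up. It slides and turns freely on the worktop when pushed
- carton_left_end (a point): centre of the carton's left-hand end face (its +y end, 200 mm from the middle), 28 mm above its underside
- carton_right_end (a point): centre of the carton's right-hand end face (its -y end), 28 mm above its underside
- bay: fixed bay of bare aluminium angle. Origin: on the worktop at the middle of the back fence's front face; x points away from the robot through the fence, y left along it. Fence 452 mm long, 36 mm high, front face at x = 0. Two side cheeks 36 mm high, 6 mm thick, standing 55 mm forward of the fence, inner faces at y = -220 and +220 mm (440 mm apart). No floor plate inside
- post_top (a point): centre of the top of the guard post: fixed upright round steel post, 24 mm in diameter, 80 mm high, in front of the bay's right-hand part, axis at x = -96, y = -145 mm in the bay's frame; the gap between post and fence is 84 mm
- amber_bottle: bystander: brown reagent bottle with a black cap, 68 mm in diameter, 158 mm high, loose, to the right of the work; origin at the centre of its underside
- flask: bystander: glass conical flask, 82 mm in diameter at the foot, 131 mm high, loose, to the right of the work; origin at the centre of its underside
- beaker: bystander: glass beaker with stirring rods in it, 83 x 97 mm, 166 mm high over the rods, loose, to the left of the bay; origin at the centre of its underside

How it is judged (in metres and radians):
At the end, for the whole second after the job is handed in: The carton lies flat and at rest in the bay, its middle within 25 mm of the bay's middle along the fence, and the centre of each end face within 58 mm of the fence's front face (a gap of at most about 29 mm between carton and fence at either end), so it is wholly behind the post (x of each of carton_left_end, carton_right_end in the frame of bay above -0.0585 m and x of carton in the frame of bay below -0.024 m and y of carton in the frame of bay between -0.025 and 0.025 m and height (world z) of carton below 0.008 m and angle between carton's own z axis and vertical below 0.05 rad and linear speed of carton below 0.01 m/s); the robot touches nothing.
It fails at once if the carton is lifted off the worktop (more than 15 mm) (height (world z) of carton above 0.015 m).
It fails at once if the carton is tipped (more than 0.15 rad) (angle between carton's own z axis and vertical above 0.15 rad).
It fails at once if the amber bottle is moved more than 25 mm (distance of amber_bottle from where it was at the start of the episode above 0.025 m).
It fails at once if the conical flask is moved more than 25 mm (distance of flask from where it was at the start of the episode above 0.025 m).
It fails at once if the beaker is moved more than 25 mm (distance of beaker from where it was at the start of the episode above 0.025 m).
It also fails if it takes over 64 s, if anything falls off the work surface, if the arm or the gripper's body presses on something with over 40 N, if the wrist force passes 120 N, or if a joint passes its speed limit or range.

ROBOT

A 6-joint arm with a two-finger parallel gripper is mounted at the origin on a cart in front of the work surface, level with it; the furniture and walls round the work are solid. World frame = base frame: x ahead of the robot, y to its left, z up, the work surface at z = 0. Lengths are in mm, angles in rad, forces in N, time in s.
With the tool pointing down it reaches from about 350 to 975 mm from the base axis. Payload 7.1 kg.
Tool frame: the origin (TCP) lies midway between the tips of the shut fingers; the grasp point (between the pads) lies 19 mm behind it; z points along the fingers, x is the direction in which the jaws open and shut, and the axes are right-handed (so a half turn about z gives the same grasp; the last joint's range is limited). The gripper opens to 88 mm and grips with 3 to 60 N. Pads are 20 mm wide; open, the fingers measure 115 mm over their backs; the gripper's body (75 mm by 178 mm) begins 61 mm behind the grasp point.
Start: joints at [-1.339, 0.423, 1.63, -0, 1.089, -0.019], TCP at [155.131, -605.425, 183.175] pointing down, gripper open.
Joint ranges: [-3, 3], [-0.9, 2.11], [0.09, 2.58], [-1.31, 4.45], [0.11, 2.69], [-2.54, 2.54]. Speed limits (rad/s): [2.39, 2.39, 3.01, 3.14, 3.14, 3.14].

INTERFACE

Orientations are given as a rotation vector (axis times angle).
In Python, from workcell import telemetry, imaging, ticket gives the robot as it stands.
- The arm moves only by the tool jog_arm, never from a script. Its arguments are lists of equal length, an entry for each row: "travel": the shift along the world's x, y, z in units of 400 mm (1.0 is 400 mm), a list of three; "dr": the turn, a rotation vector about the world's x, y, z in units of 90 degrees (1.0 is 90 degrees), a list of three. In form: {"travel": [[tx, ty, tz], ...], "dr": [[wx, wy, wz], ...]}. A call has exactly 10 rows; each row is the pose to reach, as a shift and turn from the pose measured when the call began; what a row does not reach only later rows make up. A row lasts 1/10 s, in which the tool goes at most 50 mm and 8.59 degrees, less where a joint would pass 70% of its speed; a pose out of reach is approached as far as the arm can. A call with a number of a shift or a turn outside -1 to 1 is refused whole. A call with a gripper value outside its range is refused whole. "hand" is the opening, from -1 (shut) to 1 (fully open), set as the call begins (left out, the last holds). The fingers move at their own pace and stop on an object; the grip force is fixed at half the most. Time passes only in rows, so rows that repeat a pose let the fingers close, or fill a call up. It gives the time, the measured TCP pose, the force and the opening at its end, in the units of the state.
- telemetry.get_obs(): the state, without advancing time (a new reading comes with each control period).
- imaging.get_image(name): name is "scene" or "top"; returns a dict with "pixels" (384x512x3 uint8, red, green, blue), "range_z" (384x512 float32, mm along the optical axis (not along the pixel's ray), 0 where there is no reading), "fx", "fy", "cx", "cy" (pixels), "extrinsics" (4x4, takes a point from world to camera coordinates). Camera axes: x right, y down, z forward; pixel columns grow to the right and rows downward; lengths in mm; the calibration is good to about 2 mm. A picture is of the moment at which its call begins.
- ticket.close_job(): hands the job in, once; it reports no verdict.
The state is a dict: "t": time; "qpos": joint angles; "qvel": joint speeds; "joint_torque": joint torques, N m; "ee_pos": TCP position; "orientation": TCP orientation; "ft_force": force on the tool from outside, world axes, zero at the start; "moment": the same for the moment, N m; "width": finger opening in mm.
Only numpy, scipy, OpenCV 4.12 (cv2) and the standard library are available. Lean on these libraries where they do the work, as an engineer would, in place of code of your own. Each camera call takes 0.05 s, during which the arm holds its last target. There are 200 camera calls.

## Working session

There is one attempt and no reset: what is moved stays moved. The work goes in short steps, Python scripts to look and compute and a tool call to move; the robot and the scene stay as the last step left them, time stands still between calls to the robot, and variables do not carry over. Pictures are saved under pics/ and viewed, about 8 in all and at most 12, crops included, and the job is handed in when it is done.

Besides the shell and the picture viewer there is one more tool, called after "Emit:" as name(argument=value, ...) on one line, values as JSON. jog_arm: Moves the arm, as the interface text tells. Its arguments: {"type":"object","properties":{"travel":{"type":"array"},"dr":{"type":"array"},"hand":{"type":"number"}},"required":["travel","dr"]}

```bash
mkdir -p pics; python3 - <<'E'
from workcell import telemetry, imaging
import cv2,numpy as np
print(telemetry.get_obs())
for n in("scene","top"):
    d=imaging.get_image(n); cv2.imwrite(f"pics/{n}0.png",d["pixels"][...,::-1]); np.savez(f"{n}0.npz",**d)
    print(n,d["fx"],d["cx"],d["cy"],np.round(d["extrinsics"],3).tolist())
a=[cv2.imread(f"pics/{n}0.png") for n in("scene","top")]
E
```

```text
{'t': 0.0, 'qpos': array([-1.33896243e+00,  4.23845593e-01,  1.63069122e+00, -2.58384714e-05,
        1.08860571e+00, -1.89988994e-02]), 'qvel': array([-0.00111759, -0.00080213, -0.00086238,  0.00038675,  0.00094066,
       -0.00187586]), 'joint_torque': array([ 7.85676330e-04, -5.44625866e+01, -2.73671722e+01,  6.43611699e-02,
        2.26523675e-02, -1.16812707e-04]), 'ee_pos': array([ 155.00619954, -604.82939351,  182.39830447]), 'orientation': array([-2.48112515e+00,  1.92551707e+00,  1.91656946e-03]), 'ft_force': array([ 0.08289756,  0.09949   , -0.15077547]), 'moment': array([-0.01998477,  0.0023087 , -0.01295408]), 'width': 87.70154775335331}
scene 454.9427399211221 248.35702709689855 194.3465475037131 [[-0.858, -0.513, -0.008, 528.037], [-0.23, 0.398, -0.888, 203.72], [0.459, -0.761, -0.459, 1173.431], [0.0, 0.0, 0.0, 1.0]]
top 424.62129869182496 257.4921949828484 189.17348519258718 [[-0.066, -0.998, -0.004, 26.818], [-0.978, 0.065, -0.2, 612.943], [0.199, -0.01, -0.98, 1354.66], [0.0, 0.0, 0.0, 1.0]]
```

View pics/top0.png

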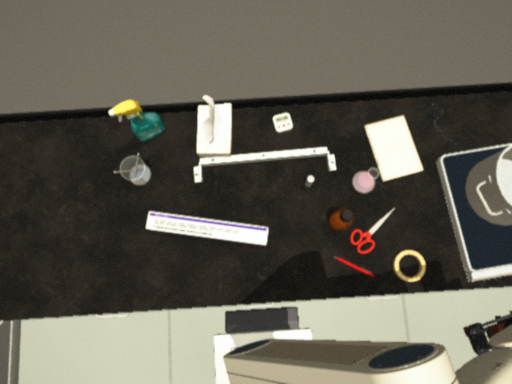

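View pics/scene0.png

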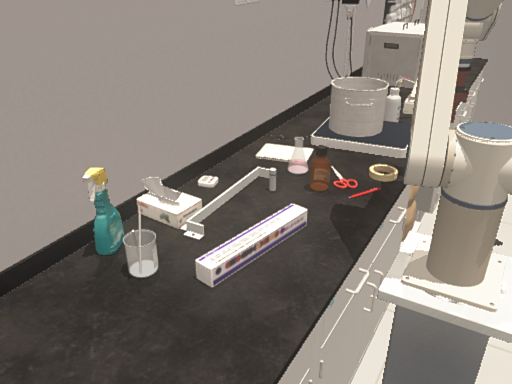

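The top view shows the carton at about (148–268, 211–245), the fence from (195,165) to (335,152), the post top at (310,180), the bottle at (341,218), the flask at (364,182) and the beaker at (134,169). The scene view matches this.

```bash
cat > h.py <<'E'
import numpy as np,cv2
from workcell import imaging,telemetry
def P(d):
    E=np.array(d["extrinsics"]);z=d["range_z"];v,u=np.mgrid[:384,:512]
    c=np.stack([(u-d["cx"])/d["fx"]*z,(v-d["cy"])/d["fy"]*z,z],-1)
    return (c-E[:3,3])@E[:3,:3]
def ray(d,uv,h):
    E=np.array(d["extrinsics"]);R=E[:3,:3];o=-R.T@E[:3,3]
    uv=np.atleast_2d(uv).astype(float)
    r=np.c_[(uv[:,0]-d["cx"])/d["fx"],(uv[:,1]-d["cy"])/d["fy"],np.ones(len(uv))]@R
    return (o+r*((h-o[2])/r[:,2])[:,None])[:,:2]
def blob(d,m,h,near=None):
    "rect of the biggest blob of mask m (or the one nearest world xy), on plane z=h"
    cs=[c for c in cv2.findContours(m.astype(np.uint8),0,1)[0] if len(c)>4]
    if near is not None: c=min(cs,key=lambda c:np.linalg.norm(ray(d,c[:,0],h).mean(0)-near))
    else: c=max(cs,key=cv2.contourArea)
    return cv2.minAreaRect(ray(d,c[:,0],h).astype(np.float32))
def carton(d):
    p=P(d);px=d["pixels"].astype(int)
    m=(p[...,2]>42)&(p[...,2]<68)&(px.min(-1)>80)&(p[...,0]>300)
    m=cv2.morphologyEx(m.astype(np.uint8),cv2.MORPH_CLOSE,np.ones((5,5)))
    best=None
    for c in cv2.findContours(m,0,1)[0]:
        if len(c)<5: continue
        r=cv2.minAreaRect(ray(d,c[:,0],56).astype(np.float32))
        if max(r[1])>300: best=r
    if best is None: return None
    b=cv2.boxPoints(best);e=b[1]-b[0],b[2]-b[1];L=max(e,key=np.linalg.norm)
    a=L/np.linalg.norm(L);a=a if a[1]>0 else -a
    return np.array(best[0]),a,best[1]
E
python3 - <<'E'
from h import *
d=dict(np.load("top0.npz"));p=P(d);px=d["pixels"].astype(int)
c=carton(d);print("carton",c, "ang",np.arctan2(-c[1][0],c[1][1]))
for n,(u,v) in dict(post=(310,180),bottle=(341,218),flask=(364,182),beaker=(134,169),f1=(215,160),f2=(250,157),f3=(320,151),cl=(198,178),cr=(333,166),tab=(250,190)).items():
    print(n,np.round(p[v,u]).tolist())
m=(p[...,2]>25)&(p[...,2]<46)&(px.min(-1)>110)&(p[...,0]>500)&(p[...,0]<800)&(abs(p[...,1])<400)
v,u=np.nonzero(m);print(len(u))
for lab,c in enumerate(cv2.findContours(m.astype(np.uint8),0,1)[0]):
    if len(c)>8: r=ray(d,c[:,0],36);print(len(c),np.round(r.min(0)),np.round(r.max(0)),cv2.minAreaRect(r.astype(np.float32)))
o=px.copy().astype(np.uint8);o[m]=[255,0,0]
o=np.hstack([cv2.resize(x[130:260,110:390,::-1],None,fx=2.8,fy=2.8,interpolation=0) for x in(px.astype(np.uint8),)])
o2=cv2.resize(np.where(m[...,None],np.uint8([255,0,0]),px.astype(np.uint8))[140:210,180:350,::-1],(784,320),interpolation=0)
cv2.imwrite("pics/m1.png",o2)
E
```

```text
carton (array([845.58435059, 110.06896973]), array([0.00301251, 0.99999547], dtype=float32), (525.8429565429688, 205.2135009765625)) ang -0.0030125133
post [629.0, -189.0, 79.0]
bottle [489.0, -264.0, 145.0]
flask [609.0, -364.0, 88.0]
beaker [725.0, 413.0, 6.0]
f1 [740.0, 128.0, 2.0]
f2 [744.0, 5.0, -2.0]
f3 [746.0, -243.0, 10.0]
cl [678.0, 190.0, 6.0]
cr [690.0, -284.0, 4.0]
tab [624.0, 12.0, 5.0]
575
58 [ 588. -399.] [ 655. -344.] ((616.17919921875, -364.2679443359375), (69.00843811035156, 43.263206481933594), 27.99564552307129)
42 [666. 353.] [718. 395.] ((686.1943359375, 367.354736328125), (20.954147338867188, 63.203487396240234), 52.777183532714844)
21 [745.  73.] [751. 107.] ((748.1340942382812, 90.0867919921875), (34.63331985473633, 3.587258815765381), 86.1765365600586)
9 [748. 114.] [752. 128.] ((750.208984375, 121.13412475585938), (13.905834197998047, 3.587428569793701), 86.17654418945312)
323 [ 663. -269.] [737. 182.] ((701.0590209960938, -43.293212890625), (62.77587127685547, 451.74859619140625), 1.6477940082550049)
```

View pics/m1.png

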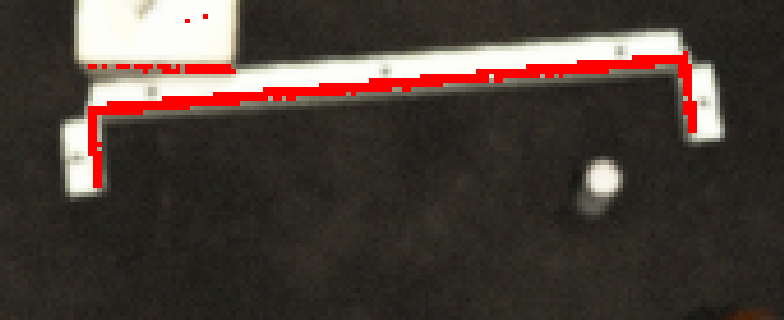

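The mask (red) sits on the 36 mm uprights of the fence and both cheeks, so the bay frame can be taken from them. Next I'll measure the carton, the post and the bystanders.

```bash
cat >> h.py <<'E'
def carton(d):
    p=P(d);px=d["pixels"].astype(int)
    m=(p[...,2]>48)&(p[...,2]<66)&(px.min(-1)>90)&(p[...,0]>300)&(p[...,0]<735)&(p[...,1]<345)&(p[...,1]>-290)
    m=cv2.morphologyEx(m.astype(np.uint8),cv2.MORPH_CLOSE,np.ones((3,3)))
    c=max(cv2.findContours(m,0,1)[0],key=cv2.contourArea)
    r=cv2.minAreaRect(ray(d,c[:,0],56).astype(np.float32))
    b=cv2.boxPoints(r);L=max((b[1]-b[0],b[2]-b[1]),key=np.linalg.norm)
    a=L/np.linalg.norm(L);a=a if a[1]>0 else -a
    return np.array(r[0]),a,r[1]
E
python3 - <<'E'
from h import *
d=dict(np.load("top0.npz"));p=P(d);px=d["pixels"].astype(int)
c=carton(d);print("carton",c,"tilt deg",np.degrees(np.arctan2(-c[1][0],c[1][1])))
m=(p[...,2]>70)&(p[...,2]<90)&(px.min(-1)>90)
print("post",blob(d,m,80,(630,-190)))
m=(p[...,2]>22)&(p[...,2]<46)&(px.min(-1)>110)&(p[...,0]>500)&(p[...,0]<800)&(abs(p[...,1])<300)
v,u=np.nonzero(m);
for lo,hi in((-250,-180),(-180,-60),(-60,40),(40,150)):
    s=(p[v,u,1]>lo)&(p[v,u,1]<hi);r=ray(d,np.c_[u,v][s],36);r=r[r[:,0]<745]
    print(lo,np.round([r[:,1].mean(),*np.percentile(r[:,0],[2,50,98])]))
print("beakerpts"); 
q=p[(p[...,1]>300)&(p[...,1]<460)&(p[...,0]>600)&(p[...,0]<760)&(p[...,2]>20)];print(np.percentile(q,[2,50,98],axis=0).round())
q=p[(p[...,1]>-450)&(p[...,1]<-200)&(p[...,0]>400)&(p[...,0]<700)&(p[...,2]>100)];print(np.percentile(q,[2,50,98],axis=0).round())
E
```

```text
carton (array([494.97296143, 157.49508667]), array([0.19820763, 0.98016006], dtype=float32), (391.2398376464844, 59.06045913696289)) tilt deg -11.432166
post ((630.8189086914062, -188.89697265625), (19.846521377563477, 23.883007049560547), 84.9036636352539)
-250 [-215.  727.  731.  736.]
-180 [-120.  724.  729.  734.]
-60 [ -9. 721. 726. 731.]
40 [ 95. 718. 724. 734.]
beakerpts
[[665. 354.  21.]
 [707. 396.  71.]
 [742. 431. 147.]]
[[ 467. -398.  101.]
 [ 498. -280.  118.]
 [ 641. -253.  163.]]
```

Emit:
jog_arm(travel=[[0.07,0.1,0.02],[0.14,0.2,0.05],[0.21,0.3,0.05],[0.28,0.4,0.05],[0.35,0.5,0.05],[0.42,0.6,0.05],[0.49,0.7,0.05],[0.56,0.8,0.05],[0.63,0.9,0.05],[0.7,1.0,0.05]], dr=[[0,0,0.04],[0,0,0.08],[0,0,0.12],[0,0,0.16],[0,0,0.2],[0,0,0.24],[0,0,0.28],[0,0,0.32],[0,0,0.36],[0,0,0.4]], hand=-0.32)

```text
t: 1.1
ee_pos: [435.7, -203.1, 202.5]
orientation: [-2.957, 1.061, 0.002]
ft_force: [0.8, -0.6, -0.3]
width: 29.8
```

Emit:
jog_arm(travel=[[0.02,0.11,0],[0.04,0.23,0],[0.06,0.35,0],[0.08,0.47,0],[0.1,0.58,0],[0.12,0.7,0],[0.14,0.8,0],[0.16,0.9,0],[0.16,1.0,0],[0.16,1.0,0]], dr=[[0,0,0.05],[0,0,0.1],[0,0,0.15],[0,0,0.2],[0,0,0.25],[0,0,0.31],[0,0,0.31],[0,0,0.31],[0,0,0.31],[0,0,0.31]])

```text
t: 2.1
ee_pos: [499.6, 200.8, 202.2]
orientation: [-3.125, 0.311, 0.002]
ft_force: [-0.4, -0.1, 0.1]
width: 29.7
```

Emit:
jog_arm(travel=[[0.025,0.11,0],[0.05,0.22,0],[0.075,0.33,0],[0.1,0.445,0],[0.1,0.445,0],[0.1,0.445,-0.1],[0.1,0.445,-0.2],[0.1,0.445,-0.3],[0.1,0.445,-0.4],[0.1,0.445,-0.465]], dr=[[0,0,0],[0,0,0],[0,0,0],[0,0,0],[0,0,0],[0,0,0],[0,0,0],[0,0,0],[0,0,0],[0,0,0]])

```text
t: 3.1
ee_pos: [538.0, 376.2, 12.9]
orientation: [3.124, -0.312, -0.008]
ft_force: [0.3, -0.0, 0.2]
width: 29.8
```

```bash
cat > look.py <<'E'
from h import *
import sys
o=telemetry.get_obs();print(round(o["t"],2),o["ee_pos"].round(1),"jaw",round(np.degrees(2*np.arctan2(o["orientation"][1],o["orientation"][0]))%180,1),o["ft_force"].round(1))
d=imaging.get_image("top");c,a,s=carton(d)
R=np.array([[.9996,-.0279],[.0279,.9996]]);b=lambda p:(R.T@(p-[723.5,-42])).round(1)
print("C",c.round(1),"tilt",np.degrees(np.arctan2(-a[0],a[1])).round(2),"size",np.round(s,1),"bay C",b(c),"L",b(c+200*a),"R",b(c-200*a),"world L",(c+200*a).round(),"R",(c-200*a).round())
if len(sys.argv)>1:
    for n in("top","scene"):
        im=(d if n=="top" else imaging.get_image(n))["pixels"][...,::-1]
        im=im[130:270,100:400] if n=="top" else im[110:330,60:460]
        cv2.imwrite(f"pics/{sys.argv[1]}{n[0]}.png",cv2.resize(im,(640,300 if n=="top" else 352)))
    cv2.imwrite(f"pics/{sys.argv[1]}.png",np.vstack([cv2.imread(f"pics/{sys.argv[1]}{k}.png") for k in "ts"])[:600])
E
python3 look.py p1
```

```text
3.1 [538.  376.2  12.9] jaw 168.6 [ 0.3 -0.   0.2]
C [494.9 157.5] tilt -11.46 size [391.3  59.1] bay C [-222.9  205.8] L [-177.8  400.6] R [-268.1   11. ] world L [535. 354.] R [455. -39.]
```

View pics/p1.png

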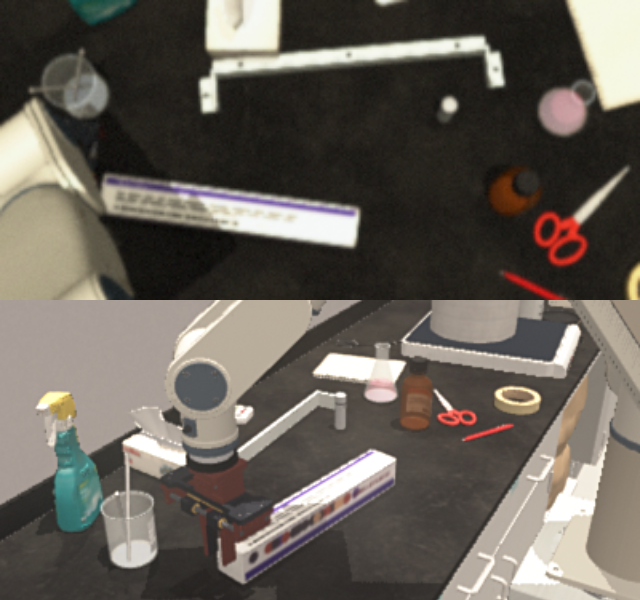

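The picture shows the open gripper standing at the carton's left end, clear of the beaker. I'll push the carton lengthwise to the right.

Emit:
jog_arm(travel=[[-0.005,-0.025,0.012],[-0.01,-0.05,0.012],[-0.016,-0.08,0.012],[-0.022,-0.11,0.012],[-0.028,-0.14,0.012],[-0.034,-0.17,0.012],[-0.04,-0.2,0.012],[-0.046,-0.23,0.012],[-0.05,-0.25,0.012],[-0.052,-0.26,0.012]], dr=[[0,0,0],[0,0,0],[0,0,0],[0,0,0],[0,0,0],[0,0,0],[0,0,0],[0,0,0],[0,0,0],[0,0,0]])

```text
t: 4.2
ee_pos: [516.1, 270.9, 17.0]
orientation: [3.122, -0.312, -0.011]
ft_force: [0.7, 1.7, 2.7]
width: 29.7
```

```bash
python3 look.py
```

```text
4.2 [516.1 270.9  17. ] jaw 168.6 [0.7 1.7 2.7]
C [485.3 109.3] tilt -11.5 size [294.3  58.8] bay C [-233.9  157.9] L [-188.6  352.7] R [-279.2  -36.9] world L [525. 305.] R [445. -87.]
```

```bash
python3 look.py p2
```

```text
4.25 [516.  270.6  17. ] jaw 168.6 [-0.5 -2.2  4.8]
C [485.1 109.3] tilt -11.43 size [294.3  59. ] bay C [-234.1  157.9] L [-189.   352.7] R [-279.2  -37. ] world L [525. 305.] R [445. -87.]
```

View pics/p2.png

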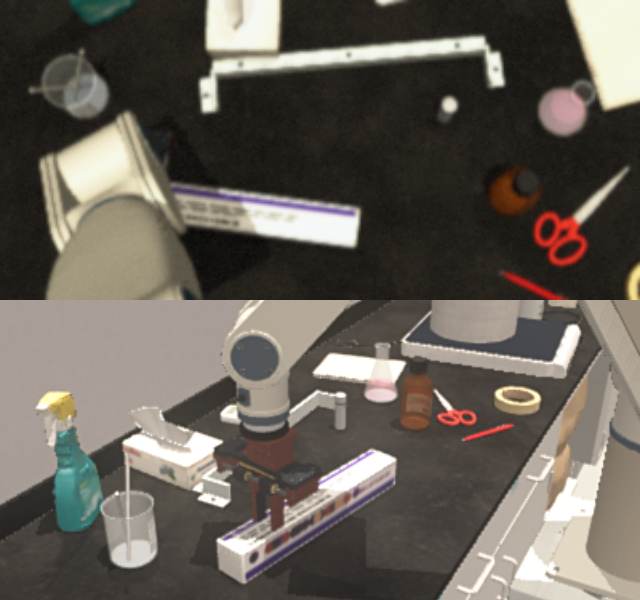

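The picture shows that the fingers entered the carton's left end and the carton did not move. The end face did not resist the fingers. I'll back out along the same line before trying anything else.

Emit:
jog_arm(travel=[[0.005,0.025,0],[0.01,0.05,0],[0.016,0.08,0],[0.022,0.11,0],[0.028,0.14,0],[0.034,0.17,0],[0.04,0.2,0],[0.046,0.23,0],[0.052,0.26,0],[0.052,0.26,0]], dr=[[0,0,0],[0,0,0],[0,0,0],[0,0,0],[0,0,0],[0,0,0],[0,0,0],[0,0,0],[0,0,0],[0,0,0]])

```text
t: 5.35
ee_pos: [536.9, 376.4, 16.6]
orientation: [3.121, -0.309, -0.012]
ft_force: [0.7, -0.5, 1.0]
width: 29.6
```

```bash
python3 look.py; python3 - <<'E'
from h import *
d=dict(np.load("scene0.npz"));p=P(d)
d=imaging.get_image("scene");q=P(d)
# carton end close-up: raw crop
cv2.imwrite("pics/c3.png",cv2.resize(d["pixels"][200:330,110:330,::-1],None,fx=3,fy=3,interpolation=2))
E
```

```text
5.35 [536.9 376.4  16.6] jaw 168.7 [ 0.7 -0.5  1. ]
C [495.9 159.2] tilt -11.05 size [382.5  58.8] bay C [-221.9  207.4] L [-178.1  402.6] R [-265.6   12.3] world L [534. 355.] R [458. -37.]
```

View pics/c3.png

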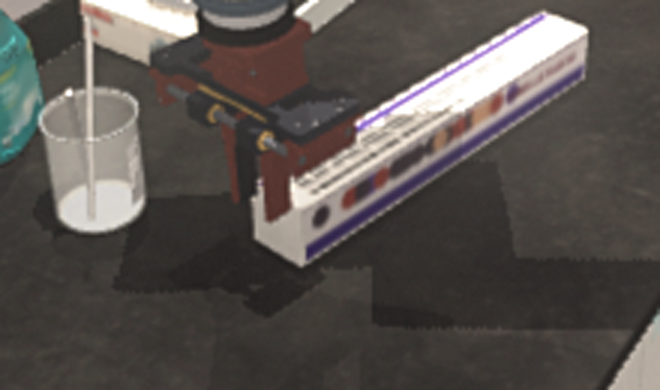

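```bash
python3 - <<'E'
from h import *
for n in("scene","top"):
    d=imaging.get_image(n);E=np.array(d["extrinsics"])
    print(n,"cam",(-E[:3,:3].T@E[:3,3]).round())
    o=telemetry.get_obs();e=o["ee_pos"]
    for name,w in dict(tcp=e,tcpfl=[e[0],e[1],0],Ltop=[534,354,56],Lbot=[534,354,0],L28=[534,354,28],Rtop=[456,-37,56]).items():
        c=E[:3,:3]@np.array(w)+E[:3,3];uv=c[:2]/c[2]*d["fx"]+[d["cx"],d["cy"]]
        print(name,uv.round(1),"crop",((uv-[110,200])*3).round() if n=="scene" else "","depth",c[2].round(),"meas",d["range_z"][int(uv[1]),int(uv[0])])
    if n=="scene":
        p=P(d);
        for (cu,cv_) in ((275,190),(275,208),(247,195),(285,240),(262,225),(300,200)):
            print((cu,cv_),p[200+cv_//3,110+cu//3].round())
E
```

```text
scene cam [ -38. 1082.  724.]
tcp [198.2 281.2] crop [265. 244.] depth 1127.0 meas 1150.227
tcpfl [198.6 286.4] crop [266. 259.] depth 1134.0 meas 1137.3466
Ltop [202.9 264.1] crop [279. 192.] depth 1123.0 meas 1080.7303
Lbot [204.  282.2] crop [282. 247.] depth 1149.0 meas 1134.0265
L28 [203.5 273.3] crop [280. 220.] depth 1136.0 meas 1123.3969
Rtop [299.3 205.7] crop [568.  17.] depth 1385.0 meas 1502.6252
(275, 190) [513. 388.  88.]
(275, 208) [516. 386.  69.]
(247, 195) [552. 374.  59.]
(285, 240) [523. 364.  18.]
(262, 225) [552. 357.  18.]
(300, 200) [514. 352.  56.]
top cam [ 331.   -0. 1450.]
tcp [145.  221.5] crop  depth 1442.0 meas 1010.6977
tcpfl [146.3 222.1] crop  depth 1458.0 meas 1017.46704
Ltop [148.  220.3] crop  depth 1403.0 meas 1402.8905
Lbot [152.2 222.3] crop  depth 1458.0 meas 1405.3225
L28 [150.2 221.3] crop  depth 1430.0 meas 1398.6409
Rtop [267.7 236. ] crop  depth 1391.0 meas 1447.0563
```

```bash
cat > tip.py <<'E'
from h import *
d=imaging.get_image("scene");p=P(d);e=telemetry.get_obs()["ee_pos"]
px=d["pixels"].astype(int)
m=(np.hypot(p[...,0]-e[0],p[...,1]-e[1])<45)&(p[...,2]<140)&(px[...,0]<130)&(p[...,2]>12)
for z in range(0,130,10):
    s=m&(p[...,2]>=z)&(p[...,2]<z+10)
    if s.any(): print(z,s.sum(),p[s].mean(0).round(),px[s].mean(0).round())
print(telemetry.get_obs()["ee_pos"].round(1))
E
python3 tip.py
```

```text
10 13 [503. 355.  16.] [76. 64. 91.]
20 3 [523. 349.  30.] [103.  95.  92.]
30 6 [512. 351.  35.] [83. 75. 74.]
40 7 [514. 354.  43.] [98. 86. 84.]
50 20 [544. 374.  58.] [80. 67. 65.]
60 56 [534. 377.  65.] [72. 52. 49.]
70 64 [532. 379.  75.] [75. 53. 49.]
80 58 [534. 378.  85.] [71. 52. 48.]
90 62 [534. 379.  95.] [74. 52. 48.]
100 53 [534. 382. 105.] [76. 52. 48.]
110 38 [530. 384. 115.] [85. 55. 50.]
120 26 [537. 385. 124.] [87. 56. 51.]
[536.3 374.1  16.6]
```

The depth data agree with telemetry in x and y. But the fingertips are at z≈57 while telemetry says 16.6, a z offset of about 40 mm. So the fingers skimmed over the carton's top and did not enter the end. I'll lower in small steps, checking the force and the measured tip height.

Emit:
jog_arm(travel=[[0,0.005,-0.01],[0,0.005,-0.02],[0,0.005,-0.03],[0,0.005,-0.04],[0,0.005,-0.05],[0,0.005,-0.06],[0,0.005,-0.06],[0,0.005,-0.06],[0,0.005,-0.06],[0,0.005,-0.06]], dr=[[0,0,0],[0,0,0],[0,0,0],[0,0,0],[0,0,0],[0,0,0],[0,0,0],[0,0,0],[0,0,0],[0,0,0]])

```text
t: 6.6
ee_pos: [536.4, 376.2, -7.2]
orientation: [3.12, -0.311, -0.013]
ft_force: [0.1, 0.2, 0.2]
width: 29.9
```

```bash
python3 tip.py
```

```text
10 10 [508. 355.  16.] [78. 65. 90.]
20 1 [504. 361.  20.] [125. 114. 120.]
30 45 [532. 375.  36.] [76. 61. 58.]
40 64 [533. 377.  45.] [75. 55. 52.]
50 64 [532. 381.  55.] [75. 52. 48.]
60 61 [535. 380.  65.] [72. 52. 48.]
70 49 [534. 382.  75.] [71. 49. 45.]
80 46 [531. 385.  85.] [81. 53. 48.]
90 33 [530. 387.  95.] [86. 54. 49.]
100 18 [545. 385. 104.] [83. 55. 50.]
110 23 [543. 390. 116.] [68. 54. 51.]
120 78 [545. 400. 125.] [68. 63. 59.]
[536.4 376.2  -7.2]
```

The tip is now at about 32 mm, so the offset is confirmed. I'll lower another 17 mm and push lengthwise.

Emit:
jog_arm(travel=[[0.001,0.01,-0.02],[0.001,0.01,-0.042],[-0.005,-0.025,-0.042],[-0.012,-0.06,-0.042],[-0.02,-0.1,-0.042],[-0.028,-0.14,-0.042],[-0.036,-0.18,-0.042],[-0.044,-0.22,-0.042],[-0.051,-0.255,-0.042],[-0.055,-0.275,-0.042]], dr=[[0,0,0],[0,0,0],[0,0,0],[0,0,0],[0,0,0],[0,0,0],[0,0,0],[0,0,0],[0,0,0],[0,0,0]])

```text
t: 7.65
ee_pos: [514.3, 264.7, -23.8]
orientation: [3.12, -0.313, -0.013]
ft_force: [-0.0, 1.4, -1.1]
width: 30.0
```

```bash
python3 look.py; python3 tip.py|head -4
```

```text
7.65 [514.3 264.7 -23.8] jaw 168.6 [-0.   1.4 -1.1]
C [473.4  52. ] tilt -11.51 size [385.2  59.1] bay C [-247.4  100.9] L [-202.1  295.7] R [-292.8  -93.9] world L [513. 248.] R [ 433. -144.]
10 30 [501. 259.  17.] [85. 68. 75.]
20 55 [511. 266.  25.] [77. 56. 52.]
30 56 [508. 264.  35.] [74. 55. 51.]
40 52 [512. 266.  45.] [76. 57. 53.]
```

Now I'll lift off, open the hand and go round to the front of the carton, with the jaws along its length.

Emit:
jog_arm(travel=[[0.005,0.025,0.0],[0.005,0.025,0.12],[0.005,0.025,0.25],[-0.04,-0.07,0.25],[-0.09,-0.17,0.25],[-0.14,-0.28,0.25],[-0.19,-0.39,0.25],[-0.23,-0.5,0.25],[-0.27,-0.61,0.25],[-0.273,-0.617,0.25]], dr=[[0,0,0],[0,0,0],[0,0,0.09],[0,0,0.18],[0,0,0.27],[0,0,0.36],[0,0,0.45],[0,0,0.54],[0,0,0.63],[0,0,0.72]])

```text
t: 8.75
ee_pos: [403.6, 16.2, 76.2]
orientation: [2.803, 1.396, -0.008]
ft_force: [0.5, 0.4, -1.1]
width: 30.0
```

Emit:
jog_arm(travel=[[0,0,0],[0,0,0],[0,0,0],[0,0,-0.05],[0,0,-0.1],[0,0,-0.15],[0,0,-0.2],[0,0,-0.24],[0,0,-0.25],[0,0,-0.25]], dr=[[0,0,0.09],[0,0,0.18],[0,0,0.28],[0,0,0.28],[0,0,0.28],[0,0,0.28],[0,0,0.28],[0,0,0.28],[0,0,0.28],[0,0,0.28]], hand=1)

```text
t: 9.75
ee_pos: [403.9, 16.7, -24.2]
orientation: [2.43, 1.975, -0.005]
ft_force: [0.2, 0.2, -0.1]
width: 88.0
```

```bash
python3 look.py p4; python3 tip.py|head -4
```

```text
9.75 [403.9  16.7 -24.2] jaw 78.2 [ 0.2  0.2 -0.1]
C [474.8  58.1] tilt -11.5 size [399.7  58.7] bay C [-245.8  107. ] L [-200.5  301.8] R [-291.1  -87.8] world L [515. 254.] R [ 435. -138.]
10 14 [425.   3.  16.] [70. 58. 79.]
20 14 [407. -16.  25.] [73. 65. 67.]
30 17 [407. -16.  35.] [63. 53. 53.]
40 15 [408.  -9.  45.] [70. 59. 55.]
```

View pics/p4.png

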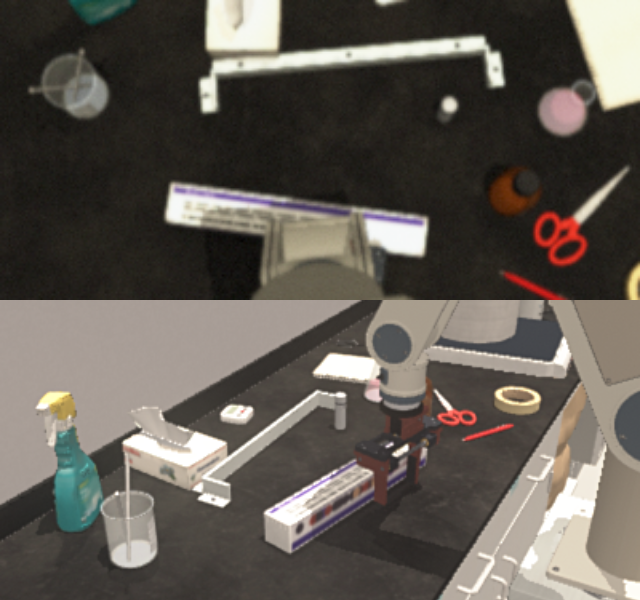

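The carton lies in front of the bay with the open fingers along its front face, to the right of its middle. I'll push forward while turning it anticlockwise.

Emit:
jog_arm(travel=[[0.025,-0.006,0],[0.053,-0.012,0],[0.08,-0.016,0],[0.107,-0.02,0],[0.134,-0.023,0],[0.161,-0.026,0],[0.188,-0.03,0],[0.215,-0.033,0],[0.242,-0.036,0],[0.269,-0.039,0]], dr=[[0,0,0],[0,0,0],[0,0,0.017],[0,0,0.033],[0,0,0.05],[0,0,0.067],[0,0,0.083],[0,0,0.1],[0,0,0.117],[0,0,0.133]])

```text
t: 10.9
ee_pos: [513.0, 0.6, -23.0]
orientation: [2.208, 2.217, -0.001]
ft_force: [-1.9, 0.2, 1.3]
width: 87.7
```

```bash
python3 look.py
```

```text
10.9 [513.    0.6 -23. ] jaw 90.2 [-1.9  0.2  1.3]
C [552.4 171. ] tilt 0.21 size [ 59.8 168.3] bay C [-165.1  217.7] L [-160.2  417.6] R [-169.9   17.7] world L [552. 371.] R [553. -29.]
```

Emit:
jog_arm(travel=[[0.023,-0.002,0],[0.046,-0.004,0],[0.069,-0.006,0],[0.092,-0.008,0],[0.115,-0.011,0],[0.138,-0.013,0],[0.161,-0.015,0],[0.184,-0.018,0],[0.202,-0.019,0],[0.21,-0.02,0]], dr=[[0,0,0.015],[0,0,0.03],[0,0,0.046],[0,0,0.061],[0,0,0.077],[0,0,0.092],[0,0,0.107],[0,0,0.122],[0,0,0.133],[0,0,0.138]])

```text
t: 11.95
ee_pos: [600.7, -7.6, -22.7]
orientation: [1.951, 2.443, 0.006]
ft_force: [-1.4, 0.1, 0.7]
width: 88.0
```

```bash
python3 look.py
```

```text
11.95 [600.7  -7.6 -22.7] jaw 102.8 [-1.4  0.1  0.7]
C [603.2 161.2] tilt 12.57 size [ 60.5 180.3] bay C [-114.6  206.5] L [-152.7  402.9] R [-76.5  10.2] world L [560. 356.] R [647. -34.]
```

Emit:
jog_arm(travel=[[-0.05,-0.011,0.0],[-0.07,-0.015,0.1],[-0.07,-0.015,0.22],[-0.07,0.08,0.27],[-0.07,0.18,0.27],[-0.065,0.28,0.27],[-0.06,0.38,0.27],[-0.06,0.48,0.27],[-0.057,0.59,0.27],[-0.057,0.707,0.27]], dr=[[0,0,0],[0,0,0],[0,0,-0.09],[0,0,-0.18],[0,0,-0.27],[0,0,-0.36],[0,0,-0.45],[0,0,-0.54],[0,0,-0.63],[0,0,-0.72]])

```text
t: 13.0
ee_pos: [578.2, 276.7, 85.5]
orientation: [2.96, 1.008, -0.006]
ft_force: [1.1, -0.2, 0.4]
width: 87.7
```

Emit:
jog_arm(travel=[[0,0,0],[0,0,0],[0,0,0],[0,0,0],[0,0,-0.05],[0,0,-0.1],[0,0,-0.16],[0,0,-0.22],[0,0,-0.27],[0,0,-0.27]], dr=[[0,0,-0.09],[0,0,-0.18],[0,0,-0.28],[0,0,-0.28],[0,0,-0.28],[0,0,-0.28],[0,0,-0.28],[0,0,-0.28],[0,0,-0.28],[0,0,-0.28]], hand=-0.32)

```text
t: 14.0
ee_pos: [576.1, 275.6, -25.2]
orientation: [3.107, 0.343, -0.018]
ft_force: [-1.1, -0.2, -0.2]
width: 29.8
```

```bash
python3 look.py p5; python3 tip.py|head -4
```

```text
14.0 [576.1 275.6 -25.2] jaw 12.6 [-1.1 -0.2 -0.2]
C [628.1  53.4] tilt 12.7 size [ 60.4 397.5] bay C [-92.7  98. ] L [-131.2  294.3] R [-54.2 -98.3] world L [584. 248.] R [ 672. -142.]
10 7 [589. 286.  18.] [68. 51. 47.]
20 39 [576. 283.  25.] [77. 56. 51.]
30 46 [576. 279.  35.] [84. 63. 58.]
40 38 [576. 283.  45.] [82. 59. 54.]
```

View pics/p5.png

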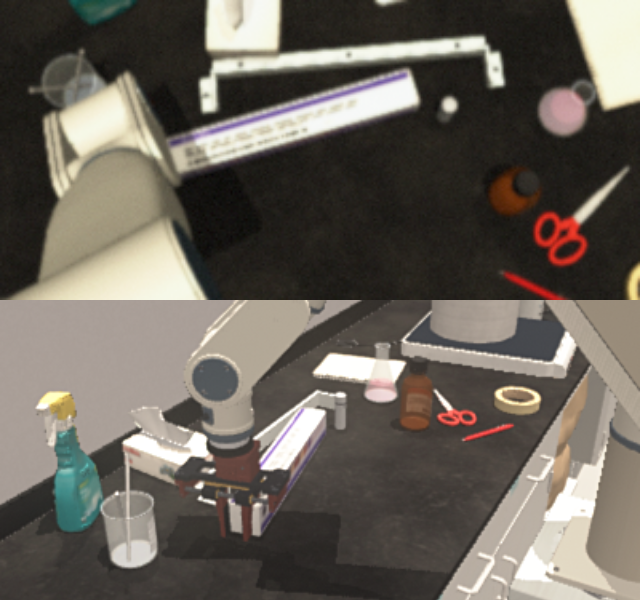

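Everything is lined up and the right end is clear of the post, to its left. I'll push along the carton's axis and stop about 30 mm short.

Emit:
jog_arm(travel=[[0.005,-0.024,0],[0.01,-0.045,0],[0.015,-0.07,0],[0.02,-0.095,0],[0.025,-0.12,0],[0.03,-0.145,0],[0.035,-0.17,0],[0.04,-0.195,0],[0.045,-0.22,0],[0.048,-0.24,0]], dr=[[0,0,0],[0,0,0],[0,0,0],[0,0,0],[0,0,0],[0,0,0],[0,0,0],[0,0,0],[0,0,0],[0,0,0]])

```text
t: 15.15
ee_pos: [598.2, 180.0, -21.7]
orientation: [3.11, 0.34, -0.01]
ft_force: [0.4, 2.0, 1.9]
width: 29.9
```

```bash
python3 look.py
```

```text
15.15 [598.2 180.  -21.7] jaw 12.5 [0.4 2.  1.9]
C [644.8 -41.9] tilt 12.45 size [ 60.8 365.6] bay C [-78.7   2.3] L [-116.3  198.8] R [ -41.  -194.1] world L [602. 153.] R [ 688. -237.]
```

Emit:
jog_arm(travel=[[0.003,-0.008,0],[0.006,-0.016,0],[0.009,-0.024,0],[0.012,-0.033,0],[0.015,-0.042,0],[0.018,-0.05,0],[0.021,-0.059,0],[0.024,-0.068,0],[0.026,-0.075,0],[0.027,-0.08,0]], dr=[[0,0,0],[0,0,0],[0,0,0],[0,0,0],[0,0,0],[0,0,0],[0,0,0],[0,0,0],[0,0,0],[0,0,0]])

```text
t: 16.2
ee_pos: [609.0, 146.5, -21.9]
orientation: [3.109, 0.339, -0.01]
ft_force: [-0.4, 1.0, -0.4]
width: 29.6
```

```bash
python3 look.py p6
```

```text
16.2 [609.  146.5 -21.9] jaw 12.5 [-0.4  1.  -0.4]
C [656.  -77.4] tilt 12.4 size [ 60.8 360.9] bay C [-68.5 -33.5] L [-106.   162.9] R [ -31. -230.] world L [613. 118.] R [ 699. -273.]
```

View pics/p6.png

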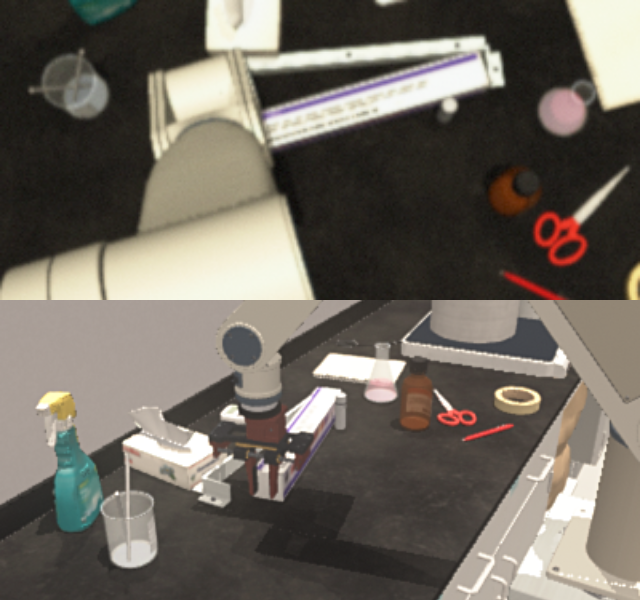

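The carton's right end is behind the post, near the right cheek. Next I'll go round to the front of its left part to swing that end in.

Emit:
jog_arm(travel=[[-0.006,0.03,0.0],[-0.011,0.05,0.05],[-0.011,0.05,0.16],[-0.03,0.05,0.27],[-0.06,0.0,0.27],[-0.09,-0.1,0.27],[-0.09,-0.2,0.27],[-0.09,-0.3,0.27],[-0.09,-0.328,0.27],[-0.09,-0.328,0.27]], dr=[[0,0,0],[0,0,0],[0,0,0.09],[0,0,0.18],[0,0,0.27],[0,0,0.36],[0,0,0.45],[0,0,0.54],[0,0,0.63],[0,0,0.72]])

```text
t: 17.3
ee_pos: [572.9, 13.9, 86.3]
orientation: [2.438, 1.956, 0.003]
ft_force: [-0.3, 0.6, -1.4]
width: 29.5
```

Emit:
jog_arm(travel=[[0,0,0],[0,0,0],[0,0,0],[0,0,0],[0,0,-0.05],[0,0,-0.1],[0,0,-0.16],[0,0,-0.22],[0,0,-0.27],[0,0,-0.27]], dr=[[0,0,0.09],[0,0,0.18],[0,0,0.28],[0,0,0.28],[0,0,0.28],[0,0,0.28],[0,0,0.28],[0,0,0.28],[0,0,0.28],[0,0,0.28]], hand=1)

```text
t: 18.3
ee_pos: [570.8, 14.4, -24.0]
orientation: [1.959, 2.441, 0.004]
ft_force: [0.5, 0.4, -0.0]
width: 88.4
```

```bash
python3 look.py; python3 tip.py|head -4
```

```text
18.3 [570.8  14.4 -24. ] jaw 102.5 [ 0.5  0.4 -0. ]
C [ 672.7 -154.4] tilt 12.33 size [ 61.1 203.3] bay C [ -53.9 -111. ] L [-91.1  85.5] R [ -16.6 -307.5] world L [630.  41.] R [ 715. -350.]
10 15 [594.  18.  17.] [77. 68. 82.]
20 25 [593.   6.  25.] [89. 80. 82.]
30 18 [595.  18.  35.] [85. 65. 64.]
40 15 [594.  16.  45.] [82. 66. 67.]
```

Emit:
jog_arm(travel=[[0.03,0.008,0],[0.059,0.015,0],[0.072,0.02,0],[0.085,0.024,0],[0.098,0.029,0],[0.111,0.033,0],[0.124,0.037,0],[0.137,0.04,0],[0.15,0.044,0],[0.164,0.047,0]], dr=[[0,0,0],[0,0,0],[0,0,-0.015],[0,0,-0.03],[0,0,-0.045],[0,0,-0.06],[0,0,-0.075],[0,0,-0.09],[0,0,-0.105],[0,0,-0.12]])

```text
t: 19.4
ee_pos: [638.9, 33.2, -21.6]
orientation: [2.179, 2.243, 0.006]
ft_force: [-2.7, -0.3, 1.1]
width: 87.8
```

```bash
python3 look.py p7
```

```text
19.4 [638.9  33.2 -21.6] jaw 91.6 [-2.7 -0.3  1.1]
C [ 688.  -144.4] tilt 2.74 size [ 60.9 218.7] bay C [ -38.3 -101.4] L [-42.3  98.6] R [ -34.4 -301.3] world L [678.  55.] R [ 698. -344.]
```

View pics/p7.png

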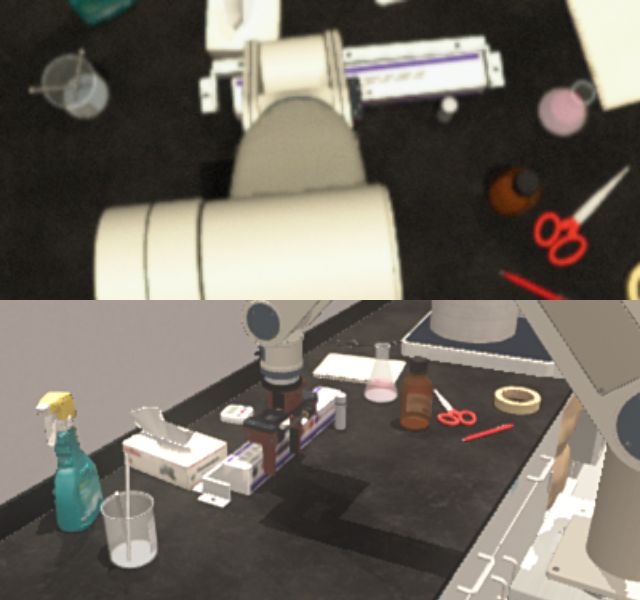

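The carton is now behind the post and almost parallel to the fence. I'll nudge it about 8 mm further, then back off and lift.

Emit:
jog_arm(travel=[[0.005,0,0],[0.01,0,0],[0.015,0,0],[0.02,0,0],[0.02,0,0],[0.0,0,0],[-0.05,0,0],[-0.1,0,0.05],[-0.15,0,0.15],[-0.25,0,0.25]], dr=[[0,0,0],[0,0,0],[0,0,0],[0,0,0],[0,0,0],[0,0,0],[0,0,0],[0,0,0],[0,0,0],[0,0,0]])

```text
t: 20.5
ee_pos: [544.7, 33.2, 75.0]
orientation: [2.176, 2.242, 0.01]
ft_force: [-0.2, -0.5, 0.6]
width: 88.1
```

Emit:
jog_arm(travel=[[-0.05,0,0.1],[-0.1,0,0.15],[-0.15,0,0.2],[-0.2,0,0.2],[-0.25,0,0.2],[-0.25,0,0.2],[-0.25,0,0.2],[-0.25,0,0.2],[-0.25,0,0.2],[-0.25,0,0.2]], dr=[[0,0,0],[0,0,0],[0,0,0],[0,0,0],[0,0,0],[0,0,0],[0,0,0],[0,0,0],[0,0,0],[0,0,0]])

```text
t: 21.5
ee_pos: [445.2, 33.2, 154.8]
orientation: [2.176, 2.242, 0.009]
ft_force: [0.7, 0.1, -0.2]
width: 88.0
```

```bash
python3 look.py p8; python3 - <<'E'
from h import *
d=imaging.get_image("top");p=P(d);px=d["pixels"].astype(int)
m=(p[...,2]>49)&(p[...,2]<64)&(px.min(-1)>60)&(p[...,0]>630)&(p[...,0]<724)&(p[...,1]<225)&(p[...,1]>-290)
for n,lo,hi in(("R",-235,-200),("M",-80,0),("L",80,120)):
    v,u=np.nonzero(m&(p[...,1]>lo)&(p[...,1]<hi));r=ray(d,np.c_[u,v],56)
    R=np.array([[.9996,-.0279],[.0279,.9996]]);b=(r-[723.5,-42])@R
    print(n,np.percentile(b,[2,50,98],axis=0).round(1).tolist())
o=dict(np.load("top0.npz"));D=np.abs(o["pixels"].astype(int)-px).sum(-1)
for n,(u,v) in dict(bottle=(341,218),flask=(364,182),beaker=(134,169)).items(): print(n,D[v-14:v+15,u-14:u+15].mean().round(1))
E
```

```text
21.5 [445.2  33.2 154.8] jaw 91.7 [ 0.7  0.1 -0.2]
C [689.6 -54.6] tilt 1.4 size [ 60.9 399.6] bay C [-34.2 -11.6] L [-33.5 188.4] R [ -34.9 -211.6] world L [685. 145.] R [ 695. -255.]
R [[-63.3, -191.5], [-34.6, -174.5], [-5.6, -158.3]]
M [[-62.5, -35.6], [-33.4, 3.0], [-5.0, 41.4]]
L [[-61.4, 123.8], [-33.0, 143.2], [-4.6, 162.7]]
bottle 9.9
flask 14.1
beaker 13.5
```

View pics/p8.png

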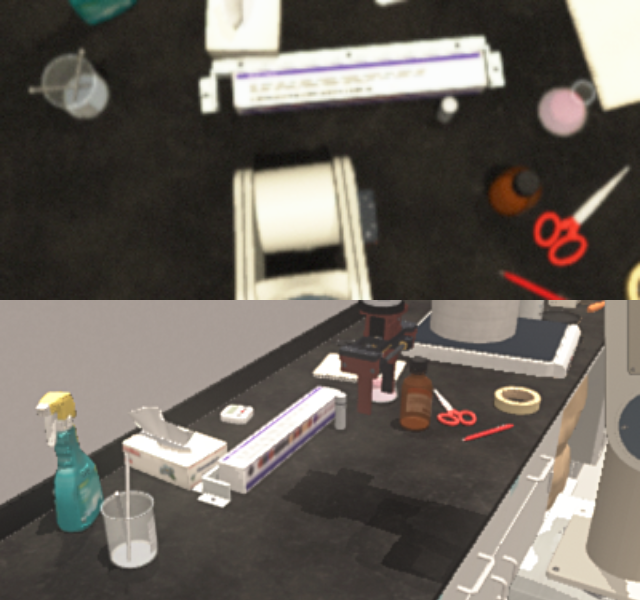

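The carton lies in the bay: its middle is at x −34, y −12 mm and both ends are at about x −34. All of these are inside the limits. The gripper is clear and the bystanders are where they were, so I'm handing in.

```bash
python3 -c "
from workcell import ticket
print(ticket.close_job())"
```

```text
the job is handed in; nothing more can be done
None
```

The carton is in its bay behind the guard post, pushed there without being gripped, and the job was handed in at about 21.6 s of the 64 s allowed; no verdict is reported. I pushed it lengthwise to the right, then forward while turning it. I then slid its right end in behind the post, swung the left end in and backed the gripper away.

**Last checks, from the top camera in the bay frame (good to about 3 mm):**

| Check | Measured | Limit |
|---|---|---|
| Carton middle along the fence (y) | −12 mm | ±25 mm |
| Carton middle from the fence (x) | −34 mm | below −24 mm |
| Left end face (x) | −33.5 mm | above −58.5 mm |
| Right end face (x) | −35 mm | above −58.5 mm |

- **Flatness:** the carton is within about 0.2° of parallel to the fence and looks flat. I did not measure its tilt or height separately.
- **Bystanders:** the bottle, flask and beaker look unmoved against the first pictures; I checked this only by image comparison.
- **Gripper:** it was well clear, with no contact force, when I handed in.

**Height reading that disagreed:** the reported tool height was about 40 mm lower than the fingertip height seen in the depth images. Because of this, my first push only skimmed over the carton's top and dragged it a few millimetres at most. I confirmed the offset from depth images and used it for every push after that.

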